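Stack the keyed bead tray on the bead box

TASK

At the craft table, put the bead tray with the green grip on top of the open blue bead box, turned so that its broad green lug drops into the box's broad notch and its slim lug into the slim notch, and let go with the tray sitting flush on the rim. Leave the orange-gripped tray and the glass bottle where they stand.

Things in the scene. Friction and masses are not known exactly. Their poses are not given: they have to be found in the camera images.
- tray_grip (a point): Centre of the green grip bar (70 x 14 mm in x, y; 36 high) of the loose white tray (0.2-0.42 kg), 72 mm above its underside, 40 above the top of its 152 x 120 mm body. Green lugs stick out to x = +-92 mm: broad (44 mm) at +x, slim (12) at -x, reaching from the underside up to the flange, whose underside is at 16 mm; tub between them 100 x 68 mm. z up; +x points away from robot +-30 deg.
- box: Blue open bead box, fixed: 136 x 104 mm (x, y), 60 high, walls 6. Origin: centre of underside, z up. Rim notches mid-wall, 18 deep: broad (68 mm) in the +x end, slim (36) in the -x end; +x points away from robot +-26 deg. Green tray seated (tub in the mouth, lugs in notches with 12 mm play each side, flange on rim, x axes alike): tray_grip 116 mm above origin. End for end it does not go in.
- spare_grip (a point): Centre of the grip of the other white tray, to be left alone: same shape and size as the green-gripped one, but with an orange grip and two orange lugs, both 44 mm wide, so that it does not fit the box. 72 mm above its underside; z up, x along the grip.
- bottle_mid (a point): Middle of a clear glass milk bottle, to be left alone: 64 mm in diameter, 150 mm high, standing upright beyond the trays and the box; the point is 75 mm above its underside.
Not all that is in view belongs to the job. What is shaped like the part that bears tray_grip but pink or red is not meant. There is more than one size of the box; the one meant has the size given above.

How it is judged (in metres and radians):
At the end, for the whole second after the job is handed in: The green-gripped tray sits in its notches: grip centre within 18 mm of the box's middle along each box axis and 110 to 120 mm above the box's underside, turned within 0.3 rad of the box, level within 0.06 rad. The orange-gripped tray and the bottle are within 30 mm of their starts (x of tray_grip in the frame of box between -0.018 and 0.018 m and y of tray_grip in the frame of box between -0.018 and 0.018 m and z of tray_grip in the frame of box between 0.11 and 0.12 m and angle between the x axis of tray_grip and the x axis of box, either way round below 0.3 rad and angle between tray_grip's own z axis and vertical below 0.06 rad and distance of each of spare_grip, bottle_mid from where it was at the start of the episode below 0.03 m); the robot touches nothing.
It fails at once if the orange-gripped tray is displaced by more than 30 mm (distance of spare_grip from where it was at the start of the episode above 0.03 m).
It fails at once if the glass bottle is displaced by more than 30 mm or knocked over (distance of bottle_mid from where it was at the start of the episode above 0.03 m).
It also fails if it takes over 38 s, if anything falls off the work surface, if the arm or the gripper's body presses on something with over 40 N, if the wrist force passes 120 N, or if a joint passes its speed limit or range.

ROBOT

A 6-joint arm with a two-finger parallel gripper is mounted at the origin on the work surface. World frame = base frame: x ahead of the robot, y to its left, z up, the work surface at z = 0. Lengths are in mm, angles in rad, forces in N, time in s.
With the tool pointing down it reaches from about 275 to 750 mm from the base axis. Payload 10.2 kg.
Tool frame: the origin (TCP) lies midway between the tips of the shut fingers; the grasp point (between the pads) lies 19 mm behind it; z points along the fingers, y is the line along which they close (so a half turn about z gives the same grasp; the last joint's range is limited). The gripper opens to 85 mm and grips with 20 to 120 N. Pads are 22 mm wide; open, the fingers measure 114 mm over their backs; the gripper's body (76 mm by 85 mm) begins 54 mm behind the grasp point. The pads swing forward as they close: fully open they stand 13 mm farther back than shut.
Start: joints at [-1.499, 0.313, 1.498, -0, 1.331, -0.223], TCP at [152.525, -502.362, 231.294] pointing down, gripper open.
Joint ranges: [-2.94, 2.94], [-0.97, 2.17], [0.19, 2.56], [-1.23, 4.37], [0.02, 3.11], [-2.88, 2.88]. Speed limits (rad/s): [2.39, 2.39, 3.01, 3.14, 3.14, 3.14].

INTERFACE

Orientations are given as a unit quaternion [w, x, y, z].
In Python, from rig import ctrl gives the robot as it stands.
- The arm moves only by the tool send_rows, never from a script. Its argument "targets" is a list of rows, each a list of 7 numbers: the closure, from -1 (fully open) to 1 (shut), so that 0 is half open, then the shift along the tool's x, y, z in m, then the turn, a rotation vector about the tool's x, y, z in rad. In form: [[claw, dx, dy, dz, ax, ay, az], ...]. A call has exactly 10 rows; each row shifts and turns the commanded pose from where the row before left it, along the tool's axes as they then stand; what a row does not reach is not made up. A row lasts 1/8 s, in which the tool goes at most 62.5 mm and 10.7 degrees, less where a joint would pass 70% of its speed; a pose out of reach is approached as far as the arm can. A call with a gripper value outside its range is refused whole. The fingers move at their own pace and stop on an object; "squeeze" is the grip in N (left out, the last holds). Time passes only in rows, so rows that do not move let the fingers close, or fill a call up. It gives the time, the measured TCP pose, the force, the opening and the grip force at its end, in the units of the state.
- ctrl.sense(): the state, without advancing time (a new reading comes with each control period).
- ctrl.capture(name): name is "scene" or "top"; returns a dict with "img" (420x560x3 uint8, red, green, blue), "camera_matrix" (3x3 intrinsics, pixels), "R" (3x3) and "t" (3): a world point X has camera coordinates R X + t. Camera axes: x right, y down, z forward; pixel columns grow to the right and rows downward; lengths in mm; the calibration is good to about 2 mm. A picture is of the moment at which its call begins. There is no depth.
- ctrl.finish_job(): hands the job in; it is judged then, once.
Trained networks look in a picture, given as the dict that the camera call returned (one of the last four; its "shot" number tells which), for a name from the list of things; names that differ only in an ending like _2 or _b are one class to them, and where a whole thing is asked for, a point or a joint stands for the part that bears it (a point fixed in the world has none). Each returns a list of dicts, best first, with "score" (0 to 1); they miss things now and then, are a little off and sometimes report something else, mostly with a low value. They report only what shows in the picture. A call takes as long as a camera call. They do not tell look-alikes from the thing itself.
- ctrl.boxes_of(query, picture): "extent" ([left, top, width, height] in pixels, round what is visible of it).
- ctrl.landmark_of(query, picture): "point" ([column, row] in pixels: a listed point, or the origin of a listed thing).
The state is a dict: "time_s": time; "joints": joint angles; "dq": joint speeds; "tau": joint torques, N m; "eef_pos": TCP position; "ee_rot": TCP orientation; "force": force on the tool from outside, world axes, zero at the start; "wrist_torque": the same for the moment, N m; "grip_width": opening from 0.0 (shut) to 1.0 (fully open); "grip_force": force on a finger pad.
Only numpy, scipy, OpenCV 4.12 (cv2) and the standard library are available. Lean on these libraries where they do the work, as an engineer would, in place of code of your own. Each camera call takes 0.05 s, during which the arm holds its last target. There are 200 camera calls.

## Working session

There is one attempt and no reset: what is moved stays moved. The work goes in short steps, Python scripts to look and compute and a tool call to move; the robot and the scene stay as the last step left them, time stands still between calls to the robot, and variables do not carry over. Pictures are saved under pics/ and viewed, at most 10 in all, crops included, and the job is handed in when it is done.

Besides the shell and the picture viewer there is one more tool, called after "Emit:" in YAML: its name, and indented under it one key for each argument. send_rows: Moves the arm, as the interface text tells. Its arguments: {"type":"object","properties":{"targets":{"type":"array"},"squeeze":{"type":"number"}},"required":["targets"]}

```bash
mkdir -p pics; python3 - <<'E'
from rig import ctrl
import cv2,pickle,numpy as np
s=ctrl.sense();print({k:np.round(s[k],3) for k in('time_s','eef_pos','ee_rot','force','grip_width')})
ims=[]
for n in('scene','top'):
    p=ctrl.capture(n);ims.append(p['img']);pickle.dump(p,open(n+'.pkl','wb'))
    print(n,np.round(p['camera_matrix'],1).tolist(),np.round(p['R'],3).tolist(),np.round(p['t'],1).tolist())
    for q in('tray_grip','box','spare_grip','bottle_mid'):
        print(q,[(np.round(d['point'],1).tolist(),round(d['score'],2)) for d in ctrl.landmark_of(q,p)],[(np.round(d['extent']).tolist(),round(d['score'],2)) for d in ctrl.boxes_of(q,p)])
for n,i in zip('st',ims): cv2.imwrite(f'pics/{n}0.png',cv2.resize(i[:,:,::-1],(784,588),interpolation=cv2.INTER_CUBIC))
E
```

```text
{'time_s': np.float64(0.0), 'eef_pos': array([ 152.509, -502.083,  230.727]), 'ee_rot': array([-0.001,  0.989,  0.147,  0.   ]), 'force': array([ 0.503, -0.233,  0.131]), 'grip_width': np.float64(1.001)}
scene [[447.4, 0.0, 283.2], [0.0, 447.4, 211.7], [0.0, 0.0, 1.0]] [[0.796, 0.606, 0.001], [0.522, -0.685, -0.509], [-0.308, 0.405, -0.861]] [-375.6, -255.8, 1586.9]
tray_grip [([235.5, 292.8], 0.85), ([121.0, 255.7], 0.6), ([196.3, 225.8], 0.59)] [([96.0, 243.0, 69.0, 42.0], 0.78), ([211.0, 263.0, 59.0, 70.0], 0.58), ([170.0, 210.0, 63.0, 50.0], 0.56)]
box [([282.7, 146.0], 0.93), ([336.2, 160.7], 0.74)] [([313.0, 131.0, 44.0, 46.0], 0.81), ([268.0, 133.0, 32.0, 23.0], 0.65)]
spare_grip [] [([267.0, 198.0, 58.0, 47.0], 0.63)]
bottle_mid [([377.0, 240.8], 0.69), ([238.6, 290.8], 0.17)] [([364.0, 223.0, 29.0, 44.0], 0.95)]
top [[479.5, 0.0, 278.2], [0.0, 479.5, 204.7], [0.0, 0.0, 1.0]] [[0.006, -1.0, 0.016], [-0.984, -0.009, -0.181], [0.181, -0.014, -0.983]] [-71.1, 513.8, 1351.1]
tray_grip [([407.9, 311.7], 0.97), ([366.6, 187.2], 0.78), ([337.1, 268.4], 0.67)] [([336.0, 162.0, 54.0, 62.0], 0.92), ([370.0, 276.0, 70.0, 57.0], 0.76), ([314.0, 238.0, 44.0, 56.0], 0.74)]
box [([180.8, 275.2], 0.97), ([168.6, 212.1], 0.63), ([241.8, 108.8], 0.33)] [([140.0, 182.0, 53.0, 58.0], 0.82), ([161.0, 253.0, 38.0, 41.0], 0.61)]
spare_grip [([259.4, 196.9], 0.58)] [([244.0, 170.0, 40.0, 64.0], 0.88), ([141.0, 182.0, 49.0, 58.0], 0.48)]
bottle_mid [([245.8, 110.0], 0.59)] [([234.0, 94.0, 20.0, 39.0], 0.57)]
```

View pics/s0.png

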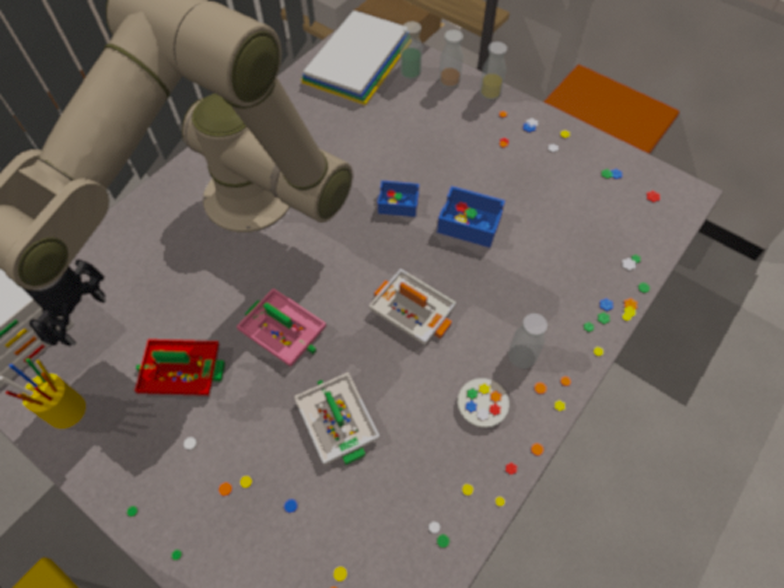

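View pics/t0.png

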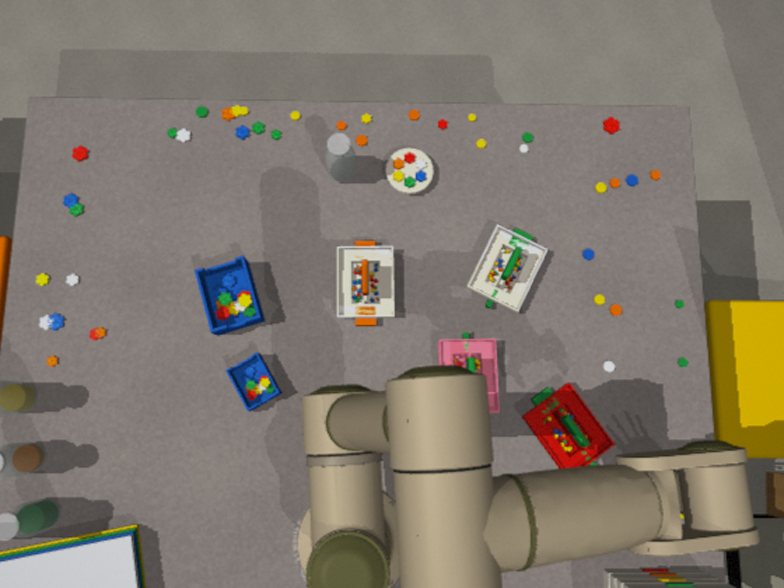

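The green-gripped white tray is at about (366,187) in top and (238,291) in scene, with its broad lug away from the robot. The large blue box is at about (165,211) and (336,158), with the broad notch at the far end. The orange tray stands between them and the bottle lies beyond. The pink and red trays and the small box are decoys. Next I fit poses by silhouette.

```bash
cat > fit.py <<'E'
import cv2,pickle,numpy as np
from scipy.optimize import minimize
def proj(p,X):
    c=np.asarray(p['R'])@np.asarray(X,float).T+np.asarray(p['t']).reshape(3,1); u=np.asarray(p['camera_matrix'])@c; return (u[:2]/u[2]).T
def tri(ps,uv):
    A=[]
    for p,(u,v) in zip(ps,uv):
        P=np.asarray(p['camera_matrix'])@np.c_[p['R'],np.asarray(p['t'])]; A+=[u*P[2]-P[0],v*P[2]-P[1]]
    A=np.array(A); return np.linalg.lstsq(A[:,:3],-A[:,3],rcond=None)[0]
def cuboid(x,y,z,yaw,lx,ly,z0,z1):
    c,s=np.cos(yaw),np.sin(yaw)
    return [[x+c*a-s*b,y+s*a+c*b,z+h] for a in(-lx/2,lx/2) for b in(-ly/2,ly/2) for h in(z0,z1)]
def mask_near(p,kind,uv):
    h=cv2.cvtColor(p['img'],cv2.COLOR_RGB2HSV)
    lo,hi={'blue':((105,120,40),(125,255,255)),'green':((50,110,40),(85,255,255)),'white':((0,0,150),(179,60,255)),'orange':((5,150,90),(16,255,255))}[kind]
    m=cv2.inRange(h,lo,hi); n,l,st,ce=cv2.connectedComponentsWithStats(m)
    d=[1e9]+[np.hypot(*(ce[i]-uv)) if st[i,4]>25 else 1e9 for i in range(1,n)]
    i=int(np.argmin(d)); pts=np.argwhere(l==i)[:,::-1].astype(np.float32)
    return cv2.convexHull(pts),st[i]
def fit(ps,hulls,x0,dims,z=0):
    lx,ly,z0,z1=dims
    def cost(v):
        f=0
        for p,h in zip(ps,hulls):
            m=cv2.convexHull(proj(p,cuboid(v[0],v[1],z,v[2]/100,lx,ly,z0,z1)).astype(np.float32))
            ia=cv2.intersectConvexConvex(m,h)[0]; f+=1-ia/(cv2.contourArea(m)+cv2.contourArea(h)-ia)
        return f
    best=None
    for y0 in (-40,0,40):
        r=minimize(cost,[x0[0],x0[1],y0],method='Nelder-Mead',options=dict(initial_simplex=[[x0[0],x0[1],y0],[x0[0]+20,x0[1],y0],[x0[0],x0[1]+20,y0],[x0[0],x0[1],y0+20]]))
        if best is None or r.fun<best.fun: best=r
    return np.round([best.x[0],best.x[1],best.x[2]/100],3),round(best.fun,3)
E
python3 - <<'E'
from fit import *
ps=[pickle.load(open(n+'.pkl','rb')) for n in('scene','top')]
T={'tray_grip':[(235.5,292.8),(366.6,187.2)],'box':[(336.2,160.7),(168.6,212.1)],'bottle':[(377,240.8),(245.8,110)],'spare':[(294,210),(259.4,196.9)]}
for k,v in T.items():
    X=tri(ps,v);print(k,X.round(1),[np.round(proj(p,[X])[0]-u,1) for p,u in zip(ps,v)])
for name,kind,uv,dims in(('box','blue',T['box'],(136,104,0,60)),('grip','green',T['tray_grip'],(70,14,54,90)),('body','white',[(240,298),(363,191)],(152,120,16,32)),('spare','orange',T['spare'],(70,14,54,90))):
    hs=[mask_near(p,kind,u) for p,u in zip(ps,uv)]
    x0=tri(ps,uv)
    print(name,[h[1].tolist() for h in hs],fit(ps,[h[0] for h in hs],x0,dims),[fit([p],[h[0]],x0,dims) for p,h in zip(ps,hs)])
E
```

```text
tray_grip [ 560.7 -323.9   76.2] [array([ 1.5, -0.3]), array([1. , 0.8])]
box [4.99e+02 2.62e+02 4.00e-01] [array([-0.7,  0.2]), array([-0.5, -0.5])]
bottle [784.4  29.9  99.1] [array([-0.1,  0. ]), array([-0.1, -0.1])]
spare [529.7 -15.3  73.3] [array([ 1.3, -0.3]), array([0.9, 0.8])]
box [[313, 134, 47, 42, 1168], [139, 183, 50, 56, 1413]] (array([4.95272e+02, 2.67966e+02, 3.24000e-01]), np.float64(0.105)) [(array([4.94346e+02, 2.65886e+02, 3.69000e-01]), np.float64(0.066)), (array([4.96068e+02, 2.68219e+02, 3.24000e-01]), np.float64(0.03))]
grip [[233, 280, 12, 24, 109], [358, 175, 15, 25, 121]] (array([ 5.63534e+02, -3.19352e+02, -4.38000e-01]), np.float64(0.594)) [(array([ 5.56271e+02, -3.13985e+02, -5.08000e-01]), np.float64(0.367)), (array([ 5.63592e+02, -3.19380e+02, -4.38000e-01]), np.float64(0.189))]
body [[211, 266, 60, 64, 1300], [334, 160, 57, 63, 1432]] (array([ 5.61708e+02, -3.16989e+02, -4.59000e-01]), np.float64(0.1)) [(array([ 5.57126e+02, -3.16493e+02, -4.63000e-01]), np.float64(0.026)), (array([ 5.65272e+02, -3.18186e+02, -4.63000e-01]), np.float64(0.026))]
spare [[286, 202, 19, 17, 140], [255, 186, 8, 24, 120]] (array([ 5.28425e+02, -1.28450e+01,  1.30000e-02]), np.float64(0.676)) [(array([ 5.26873e+02, -1.69830e+01, -1.94000e-01]), np.float64(0.385)), (array([ 5.34752e+02, -1.27650e+01,  1.30000e-02]), np.float64(0.252))]
```

```bash
cat > plan.py <<'E'
from rig import ctrl
import numpy as np
from scipy.spatial.transform import Rotation as Ro
def pose():
    s=ctrl.sense();w,x,y,z=s['ee_rot'];return np.array(s['eef_pos']),Ro.from_quat([x,y,z,w]),s
def down(yaw): # tool x along yaw, z down
    c,si=np.cos(yaw),np.sin(yaw);return Ro.from_matrix(np.array([[c,si,0],[si,-c,0],[0,0,-1]]))
def rows(goal,yaw,n,claw,start=None):
    p,R,_=pose() if start is None else start
    rv=(R.inv()*down(yaw)).as_rotvec()/n; d=(np.array(goal)-p)/n; out=[]
    for i in range(n):
        out.append([claw]+np.round(R.inv().apply(d)/1000,4).tolist()+np.round(rv,4).tolist()); R=R*Ro.from_rotvec(rv)
    for o in out: print(o,end=',\n')
    return np.array(goal),R,None
E
python3 - <<'E'
from plan import *
rows([562,-319,200],-0.46,10,-1)
E
```

```text
[-1, 0.0445, -0.0056, 0.0031, -0.0, -0.0, 0.0755],
[-1, 0.044, -0.009, 0.0031, -0.0, -0.0, 0.0755],
[-1, 0.0432, -0.0123, 0.0031, -0.0, -0.0, 0.0755],
[-1, 0.0421, -0.0155, 0.0031, -0.0, -0.0, 0.0755],
[-1, 0.0408, -0.0186, 0.0031, -0.0, -0.0, 0.0755],
[-1, 0.0393, -0.0217, 0.0031, -0.0, -0.0, 0.0755],
[-1, 0.0375, -0.0246, 0.0031, -0.0, -0.0, 0.0755],
[-1, 0.0356, -0.0273, 0.0031, -0.0, -0.0, 0.0755],
[-1, 0.0334, -0.0299, 0.0031, -0.0, -0.0, 0.0755],
[-1, 0.0311, -0.0324, 0.0031, -0.0, -0.0, 0.0755],
```

Emit:
send_rows:
  targets:
    - [-1, 0.0445, -0.0056, 0.003, 0, 0, 0.0755]
    - [-1, 0.044, -0.009, 0.003, 0, 0, 0.0755]
    - [-1, 0.043, -0.0123, 0.003, 0, 0, 0.0755]
    - [-1, 0.042, -0.0155, 0.003, 0, 0, 0.0755]
    - [-1, 0.041, -0.0186, 0.003, 0, 0, 0.0755]
    - [-1, 0.039, -0.0217, 0.003, 0, 0, 0.0755]
    - [-1, 0.0375, -0.0246, 0.003, 0, 0, 0.0755]
    - [-1, 0.0355, -0.0273, 0.003, 0, 0, 0.0755]
    - [-1, 0.0335, -0.03, 0.003, 0, 0, 0.0755]
    - [-1, 0.031, -0.0325, 0.003, 0, 0, 0.0755]

```text
time_s: 2.15
eef_pos: [562.9, -318.0, 201.2]
ee_rot: [0.0, 0.973, -0.229, 0.0]
force: [-0.2, -1.6, 0.8]
grip_width: 0.999
grip_force: 0.0
```

```bash
python3 - <<'E'
from plan import *
import cv2
from fit import *
g=rows([562,-319,54],-0.46,7,-1)
p=[ctrl.capture(n) for n in('scene','top')]
a=np.hstack([p[0]['img'][200:350,150:350],p[1]['img'][110:260,270:470]])
cv2.imwrite('pics/h1.png',cv2.resize(a[:,:,::-1],(800,300)))
print(pose()[0],pose()[1].as_matrix().round(3))
E
```

```text
[-1, -0.0001, 0.0002, 0.021, 0.0, -0.0, -0.0004],
[-1, -0.0001, 0.0002, 0.021, 0.0, -0.0, -0.0004],
[-1, -0.0001, 0.0002, 0.021, 0.0, -0.0, -0.0004],
[-1, -0.0001, 0.0002, 0.021, 0.0, -0.0, -0.0004],
[-1, -0.0001, 0.0002, 0.021, 0.0, -0.0, -0.0004],
[-1, -0.0001, 0.0002, 0.021, 0.0, -0.0, -0.0004],
[-1, -0.0001, 0.0002, 0.021, 0.0, -0.0, -0.0004],
[ 564.34646239 -316.2550753   200.22492451] [[ 0.897 -0.442 -0.   ]
 [-0.442 -0.897  0.001]
 [-0.001 -0.001 -1.   ]]
```

View pics/h1.png

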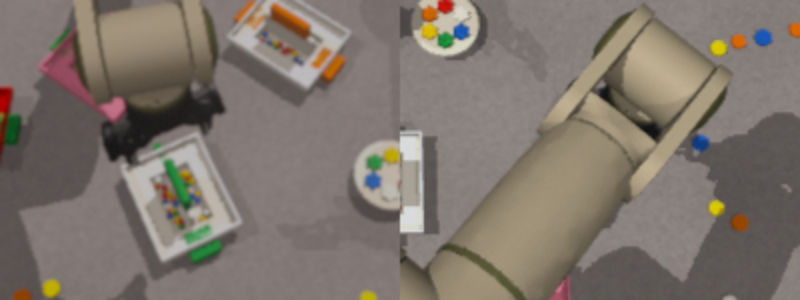

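The left half shows the gripper above and in front of the white tray, straddling the green grip, with the broad lug away from the robot. The top view is hidden by the arm. I descend now.

Emit:
send_rows:
  targets:
    - [-1, 0, 0, 0.02, 0, 0, 0]
    - [-1, 0, 0, 0.02, 0, 0, 0]
    - [-1, 0, 0, 0.02, 0, 0, 0]
    - [-1, 0, 0, 0.02, 0, 0, 0]
    - [-1, 0, 0, 0.02, 0, 0, 0]
    - [-1, 0, 0, 0.02, 0, 0, 0]
    - [-1, 0, 0, 0.015, 0, 0, 0]
    - [-1, 0, 0, 0.01, 0, 0, 0]
    - [-1, 0, 0, 0, 0, 0, 0]
    - [-1, 0, 0, 0, 0, 0, 0]

```text
time_s: 3.5
eef_pos: [561.9, -319.0, 57.0]
ee_rot: [0.0, 0.974, -0.228, 0.001]
force: [0.2, 0.9, 0.5]
grip_width: 1.002
grip_force: 0.0
```

Emit:
send_rows:
  targets:
    - [-0.5, 0, 0, 0, 0, 0, 0]
    - [0, 0, 0, 0, 0, 0, 0]
    - [0.3, 0, 0, 0, 0, 0, 0]
    - [0.6, 0, 0, 0, 0, 0, 0]
    - [1, 0, 0, 0, 0, 0, 0]
    - [1, 0, 0, 0, 0, 0, 0]
    - [1, 0, 0, 0, 0, 0, 0]
    - [1, 0, 0, 0, 0, 0, 0]
    - [1, 0, 0, 0, 0, 0, 0]
    - [1, 0, 0, 0, 0, 0, 0]
  squeeze: 60

```text
time_s: 4.75
eef_pos: [561.6, -318.7, 56.3]
ee_rot: [-0.0, 0.974, -0.228, 0.0]
force: [0.3, 1.5, 0.6]
grip_width: 0.152
grip_force: 60.6
```

Emit:
send_rows:
  targets:
    - [1, 0, 0, -0.005, 0, 0, 0]
    - [1, 0, 0, -0.012, 0, 0, 0]
    - [1, 0, 0, -0.02, 0, 0, 0]
    - [1, 0, 0, -0.025, 0, 0, 0]
    - [1, 0, 0, -0.025, 0, 0, 0]
    - [1, 0, 0, -0.025, 0, 0, 0]
    - [1, 0, 0, -0.025, 0, 0, 0]
    - [1, 0, 0, -0.02, 0, 0, 0]
    - [1, 0, 0, -0.015, 0, 0, 0]
    - [1, 0, 0, -0.008, 0, 0, 0]

```text
time_s: 6.0
eef_pos: [561.6, -318.8, 237.2]
ee_rot: [0.0, 0.974, -0.228, 0.0]
force: [0.1, 0.0, -3.5]
grip_width: 0.155
grip_force: 60.1
```

```bash
python3 - <<'E'
from plan import *
from fit import *
ps=[pickle.load(open(n+'.pkl','rb')) for n in('scene','top')]
P,R,s=pose();print(P,s['force'],s['wrist_torque'],s['grip_width'],s['grip_force'])
p=ctrl.capture('scene')
print('land',[(np.round(d['point'],1).tolist(),round(d['score'],2)) for d in ctrl.landmark_of('tray_grip',p)])
print('proj of grasp pt',proj(p,[P+[0,0,19]]))
# fit body with height known: underside = P.z+16-72+... 
zu=P[2]+19-75.5
uv=proj(p,[P+[0,0,-30]])[0]
h,st=mask_near(p,'white',uv);print(st,fit([p],[h],P,(152,120,16,32),zu),zu)
rows([496,267,235],0.33,20,1)
cv2.imwrite('pics/l1.png',cv2.resize(p['img'][130:340,150:430,::-1],(800,600)))
# box refit on edges of rim: top image only with rim top hull
E
```

```text
[ 561.64433163 -318.8005863   237.23079856] [ 0.06805147  0.02145494 -3.51457512] [0.01187262 0.00773464 0.05057798] 0.1546076896247105 60.064512491226196
land [([233.0, 260.4], 0.91), ([121.0, 253.3], 0.69)]
proj of grasp pt [[232.01938276 264.34634673]]
[ 205  254   64   55 1036] (array([ 577.323, -310.366,    1.118]), np.float64(0.307)) 180.73079855788694
[1, -0.016, -0.0248, 0.0001, 0.0, -0.0, -0.0395],
[1, -0.015, -0.0254, 0.0001, 0.0, -0.0, -0.0395],
[1, -0.0139, -0.026, 0.0001, 0.0, -0.0, -0.0395],
[1, -0.0129, -0.0265, 0.0001, 0.0, -0.0, -0.0395],
[1, -0.0119, -0.027, 0.0001, 0.0, -0.0, -0.0395],
[1, -0.0108, -0.0274, 0.0001, 0.0, -0.0, -0.0395],
[1, -0.0097, -0.0278, 0.0001, 0.0, -0.0, -0.0395],
[1, -0.0086, -0.0282, 0.0001, 0.0, -0.0, -0.0395],
[1, -0.0075, -0.0285, 0.0001, 0.0, -0.0, -0.0395],
[1, -0.0063, -0.0288, 0.0001, 0.0, -0.0, -0.0395],
[1, -0.0052, -0.029, 0.0001, 0.0, -0.0, -0.0395],
[1, -0.004, -0.0292, 0.0001, 0.0, -0.0, -0.0395],
[1, -0.0029, -0.0293, 0.0001, 0.0, -0.0, -0.0395],
[1, -0.0017, -0.0294, 0.0001, 0.0, -0.0, -0.0395],
[1, -0.0006, -0.0295, 0.0001, 0.0, -0.0, -0.0395],
[1, 0.0006, -0.0295, 0.0001, 0.0, -0.0, -0.0395],
[1, 0.0018, -0.0294, 0.0001, 0.0, -0.0, -0.0395],
[1, 0.0029, -0.0293, 0.0001, 0.0, -0.0, -0.0395],
[1, 0.0041, -0.0292, 0.0001, 0.0, -0.0, -0.0395],
[1, 0.0052, -0.029, 0.0001, 0.0, -0.0, -0.0395],
```

View pics/l1.png

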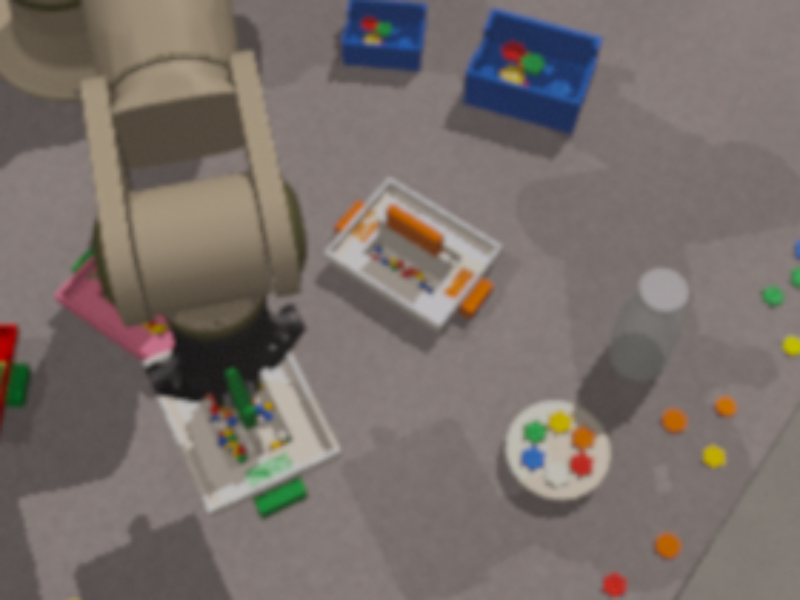

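The tray hangs level from the grip, with its front corners at crop (208,510) and (340,448). The orange tray and the bottle are untouched. I check the in-hand offset from those corners and carry the tray to the box.

Emit:
send_rows:
  targets:
    - [1, -0.008, -0.0125, 0, 0, 0, -0.02]
    - [1, -0.0155, -0.025, 0, 0, 0, -0.0395]
    - [1, -0.0145, -0.0255, 0, 0, 0, -0.0395]
    - [1, -0.0135, -0.0262, 0, 0, 0, -0.0395]
    - [1, -0.0125, -0.0268, 0, 0, 0, -0.0395]
    - [1, -0.0115, -0.0272, 0, 0, 0, -0.0395]
    - [1, -0.0103, -0.0276, 0, 0, 0, -0.0395]
    - [1, -0.0092, -0.028, 0, 0, 0, -0.0395]
    - [1, -0.008, -0.0283, 0, 0, 0, -0.0395]
    - [1, -0.007, -0.0286, 0, 0, 0, -0.0395]

```text
time_s: 7.35
eef_pos: [528.7, -38.8, 235.7]
ee_rot: [-0.0, 0.999, -0.041, -0.001]
force: [0.9, -0.8, -3.2]
grip_width: 0.156
grip_force: 60.1
```

Emit:
send_rows:
  targets:
    - [1, -0.0058, -0.0289, 0, 0, 0, -0.0395]
    - [1, -0.0046, -0.0291, 0, 0, 0, -0.0395]
    - [1, -0.0035, -0.0292, 0, 0, 0, -0.0395]
    - [1, -0.0023, -0.0293, 0, 0, 0, -0.0395]
    - [1, -0.0012, -0.0294, 0, 0, 0, -0.0395]
    - [1, 0, -0.0295, 0, 0, 0, -0.0395]
    - [1, 0.0012, -0.0294, 0, 0, 0, -0.0395]
    - [1, 0.0023, -0.0293, 0, 0, 0, -0.0395]
    - [1, 0.0035, -0.0292, 0, 0, 0, -0.0395]
    - [1, 0.0046, -0.0291, 0, 0, 0, -0.0395]

```text
time_s: 8.6
eef_pos: [495.2, 253.2, 235.7]
ee_rot: [-0.0, 0.988, 0.156, -0.001]
force: [0.4, 0.4, -1.6]
grip_width: 0.151
grip_force: 60.1
```

```bash
python3 - <<'E'
from plan import *
from fit import *
def onplane(p,uv,z):
    R=np.asarray(p['R']);o=-R.T@np.asarray(p['t']).ravel();d=R.T@np.linalg.solve(np.asarray(p['camera_matrix']),[*uv,1]);return o+d*(z-o[2])/d[2]
S=pickle.load(open('scene.pkl','rb'))
a,b=[onplane(S,uv,213) for uv in((222.8,308.5),(269,286.8))]
P0=np.array([561.6,-318.8,0]);x=np.array([np.cos(-.46),np.sin(-.46),0]);y=np.array([-x[1],x[0],0])
for c in(a,b):print('corner in tool',((c-P0)@x).round(1),((c-P0)@y).round(1))
P,R,s=pose();print(P,R.as_matrix()[:,0].round(3),s['wrist_torque'],s['grip_width'])
rows([496,266.5,P[2]],0.33,3,1)
p=ctrl.capture('scene')
im=p['img'].copy()
im=cv2.resize(im[60:270,220:500],(800,600),interpolation=cv2.INTER_CUBIC)
k=800/280
def poly(pts,col):
    q=(proj(p,pts)+.5-[220,60])*k; cv2.polylines(im,[q.round().astype(int)],True,col,1)
def rect(x,y,z,yaw,lx,ly):
    c,s=np.cos(yaw),np.sin(yaw);return [[x+c*a*lx/2-s*b*ly/2,y+s*a*lx/2+c*b*ly/2,z] for a,b in((1,1),(1,-1),(-1,-1),(-1,1))]
poly(rect(496,266.5,60,.33,136,104),(255,255,0));poly(rect(496,266.5,0,.33,136,104),(255,0,255))
yaw=np.arctan2(R.as_matrix()[1,0],R.as_matrix()[0,0])
poly(rect(P[0],P[1],P[2]+19-75.5+32,yaw,152,120),(255,0,0))
cv2.imwrite('pics/b1.png',im[:,:,::-1])
E
```

```text
corner in tool 75.0 -60.0
corner in tool 74.5 60.8
[495.1697728  253.21781565 235.67526159] [ 0.951  0.308 -0.001] [ 0.00316224 -0.03824626  0.01235166] 0.15130962743655757
[1, 0.0016, -0.0041, -0.0, -0.0001, 0.0004, -0.0057],
[1, 0.0016, -0.0041, -0.0, -0.0001, 0.0004, -0.0057],
[1, 0.0017, -0.0041, -0.0, -0.0001, 0.0004, -0.0057],
```

View pics/b1.png

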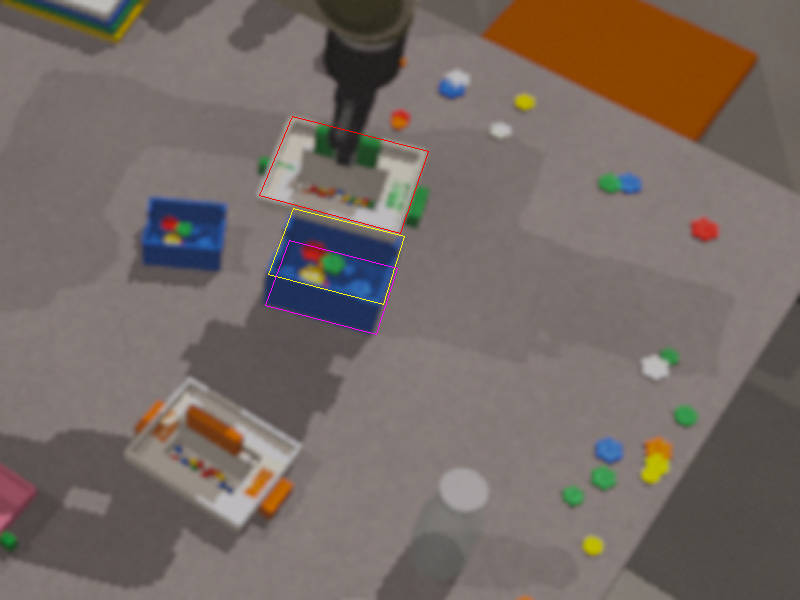

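The yellow and magenta box outlines and the red tray outline agree with the picture. The in-hand offset is about 1 mm. I align, then lower until the tub has entered the mouth.

Emit:
send_rows:
  targets:
    - [1, 0.002, -0.004, 0, 0, 0, -0.006]
    - [1, 0.002, -0.004, 0, 0, 0, -0.006]
    - [1, 0.002, -0.004, 0.01, 0, 0, -0.005]
    - [1, 0, 0, 0.02, 0, 0, 0]
    - [1, 0, 0, 0.02, 0, 0, 0]
    - [1, 0, 0, 0.02, 0, 0, 0]
    - [1, 0, 0, 0.02, 0, 0, 0]
    - [1, 0, 0, 0.01, 0, 0, 0]
    - [1, 0, 0, 0.008, 0, 0, 0]
    - [1, 0, 0, 0, 0, 0, 0]

```text
time_s: 9.9
eef_pos: [498.4, 265.0, 128.1]
ee_rot: [0.0, 0.987, 0.163, -0.0]
force: [-0.0, 1.0, -2.2]
grip_width: 0.157
grip_force: 60.2
```

Emit:
send_rows:
  targets:
    - [1, 0, 0, 0.003, 0, 0, 0]
    - [1, 0, 0, 0.003, 0, 0, 0]
    - [1, 0, 0, 0.003, 0, 0, 0]
    - [1, 0, 0, 0.003, 0, 0, 0]
    - [1, 0, 0, 0.002, 0, 0, 0]
    - [1, 0, 0, 0.002, 0, 0, 0]
    - [1, 0, 0, 0, 0, 0, 0]
    - [1, 0, 0, 0, 0, 0, 0]
    - [1, 0, 0, 0, 0, 0, 0]
    - [1, 0, 0, 0, 0, 0, 0]

```text
time_s: 11.15
eef_pos: [498.4, 265.1, 112.4]
ee_rot: [-0.0, 0.987, 0.163, 0.0]
force: [0.3, 0.3, -3.6]
grip_width: 0.155
grip_force: 60.2
```

```bash
python3 - <<'E'
from plan import *
import cv2
P,R,s=pose();print(P,R.as_matrix()[:,0].round(3),s['force'],s['wrist_torque'],s['grip_width'])
p=ctrl.capture('scene');q=ctrl.capture('top')
a=np.hstack([p['img'][100:200,280:380],q['img'][160:260,110:210]])
cv2.imwrite('pics/b2.png',cv2.resize(a[:,:,::-1],(800,400),interpolation=cv2.INTER_CUBIC))
E
```

```text
[498.44880004 265.12738046 112.37649509] [0.947 0.321 0.   ] [ 0.26030117  0.28073059 -3.58020081] [-0.01079762  0.03673704 -0.03374406] 0.1548058498866706
```

View pics/b2.png

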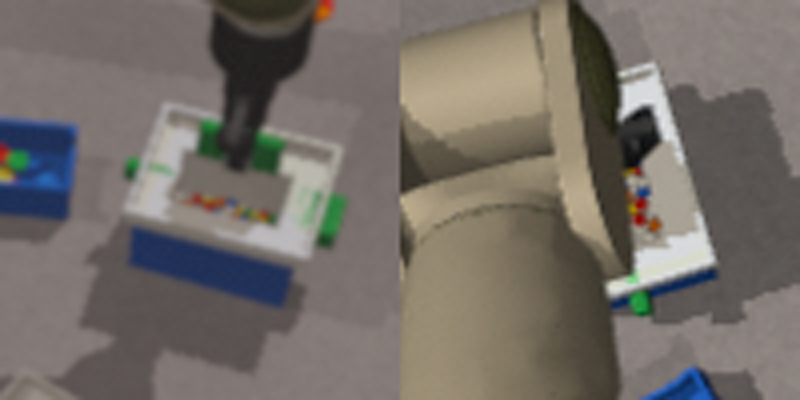

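The tray is directly over the box with both lugs at the notches, and there is no contact force yet. About 12 mm remain.

Emit:
send_rows:
  targets:
    - [1, 0, 0, 0.002, 0, 0, 0]
    - [1, 0, 0, 0.002, 0, 0, 0]
    - [1, 0, 0, 0.002, 0, 0, 0]
    - [1, 0, 0, 0.002, 0, 0, 0]
    - [1, 0, 0, 0.0015, 0, 0, 0]
    - [1, 0, 0, 0.0015, 0, 0, 0]
    - [1, 0, 0, 0.0005, 0, 0, 0]
    - [1, 0, 0, 0, 0, 0, 0]
    - [1, 0, 0, 0, 0, 0, 0]
    - [1, 0, 0, 0, 0, 0, 0]

```text
time_s: 12.5
eef_pos: [498.4, 265.1, 100.8]
ee_rot: [-0.0, 0.987, 0.163, 0.0]
force: [0.8, -0.5, -3.1]
grip_width: 0.153
grip_force: 60.2
```

Emit:
send_rows:
  targets:
    - [1, 0, 0, 0.0005, 0, 0, 0]
    - [1, 0, 0, 0, 0, 0, 0]
    - [0.6, 0, 0, 0, 0, 0, 0]
    - [0.4, 0, 0, 0, 0, 0, 0]
    - [0.2, 0, 0, 0, 0, 0, 0]
    - [0, 0, 0, 0, 0, 0, 0]
    - [-0.3, 0, 0, 0, 0, 0, 0]
    - [-0.3, 0, 0, 0, 0, 0, 0]
    - [-0.3, 0, 0, 0, 0, 0, 0]
    - [-0.3, 0, 0, 0, 0, 0, 0]

```text
time_s: 13.75
eef_pos: [498.4, 265.1, 100.3]
ee_rot: [-0.0, 0.987, 0.163, 0.0]
force: [1.0, 0.1, -0.5]
grip_width: 0.649
grip_force: 0.0
```

Emit:
send_rows:
  targets:
    - [-0.3, 0, 0, -0.005, 0, 0, 0]
    - [-0.3, 0, 0, -0.01, 0, 0, 0]
    - [-0.3, 0, 0, -0.02, 0, 0, 0]
    - [-0.3, 0, 0, -0.02, 0, 0, 0]
    - [-0.3, 0, 0, -0.03, 0, 0, 0]
    - [-0.3, 0, 0, -0.03, 0, 0, 0]
    - [-0.3, 0, 0, -0.03, 0, 0, 0]
    - [-0.3, 0.01, 0.03, -0.01, 0, 0, 0]
    - [-0.3, -0.03, 0.03, 0, 0, 0, 0]
    - [-0.3, -0.04, 0.03, 0, 0, 0, 0]

```text
time_s: 15.0
eef_pos: [470.2, 159.5, 255.8]
ee_rot: [0.0, 0.987, 0.163, 0.0]
force: [0.4, -1.3, 0.1]
grip_width: 0.656
grip_force: 0.0
```

Emit:
send_rows:
  targets:
    - [-0.3, -0.04, 0.03, 0, 0, 0, 0]
    - [-0.3, -0.03, 0.04, 0, 0, 0, 0]
    - [-0.3, -0.02, 0.04, 0, 0, 0, 0]
    - [-0.3, -0.01, 0.04, 0, 0, 0, 0]
    - [-0.3, 0, 0.04, 0, 0, 0, 0]
    - [-0.3, 0, 0.04, 0, 0, 0, 0]
    - [-0.3, 0, 0.03, 0, 0, 0, 0]
    - [-0.3, 0, 0.02, 0, 0, 0, 0]
    - [-0.3, 0, 0, 0, 0, 0, 0]
    - [-0.3, 0, 0, 0, 0, 0, 0]

```text
time_s: 16.25
eef_pos: [465.7, -135.9, 255.5]
ee_rot: [-0.0, 0.987, 0.163, 0.0]
force: [-1.0, 0.1, 0.4]
grip_width: 0.649
grip_force: 0.0
```

```bash
python3 - <<'E'
from plan import *
from fit import *
p=ctrl.capture('scene');q=ctrl.capture('top');uv=[]
for c in(p,q):
    l=ctrl.landmark_of('tray_grip',c);g=proj(c,[[497.5,265.5,116]])[0]
    l=min(l,key=lambda d:np.hypot(*(np.array(d['point'])-g)));uv.append(l['point']);print(np.round(l['point'],1),g.round(1))
X=tri([p,q],uv);print(X)
for f in(False,True):
  for z in(56,):
    hs=[mask_near(c,'white',proj(c,[[496,266,84]])[0]) for c in(p,q)]
    for zz in (44,50):print(zz,fit([p,q],[h[0] for h in hs],[496,266],(152,120,16,32),zz))
  break
a=np.hstack([p['img'][100:200,280:380],q['img'][160:260,110:210]])
cv2.imwrite('pics/e1.png',cv2.resize(a[:,:,::-1],(800,400),interpolation=cv2.INTER_CUBIC))
b=np.hstack([p['img'],q['img']]);cv2.imwrite('pics/e2.png',cv2.resize(b[:,:,::-1],(800,300),interpolation=cv2.INTER_AREA))
E
```

```text
[338.6 134.4] [339.4 138.2]
[160.1 205.4] [158.  205.2]
[494.36189212 255.91083732 140.14687658]
44 (array([4.9952e+02, 2.6757e+02, 3.2800e-01]), np.float64(0.139))
50 (array([4.98080e+02, 2.66402e+02, 3.27000e-01]), np.float64(0.123))
```

View pics/e1.png

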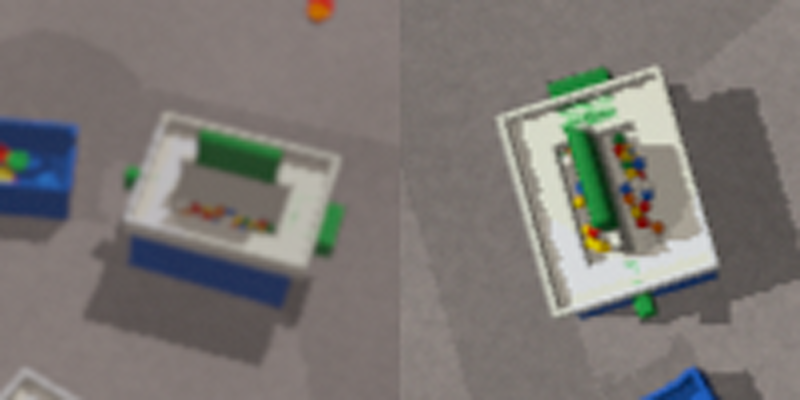

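View pics/e2.png

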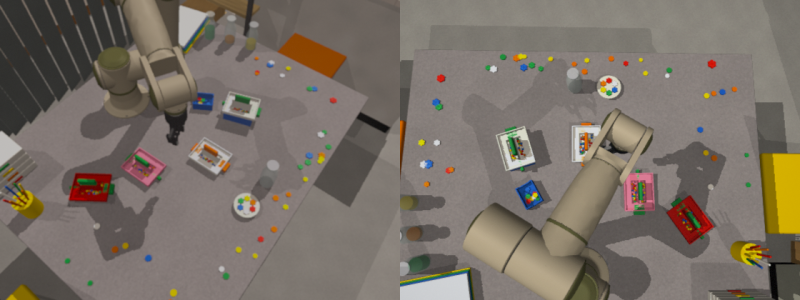

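The tray is on the box with both lugs at their notches, and the orange tray and bottle are unmoved. I check the seating height by freeing z in the fit, comparing against the known table height to remove bias.

```bash
python3 - <<'E'
from rig import ctrl
from fit import *
old=[pickle.load(open(n+'.pkl','rb')) for n in('scene','top')]
new=[ctrl.capture(n) for n in('scene','top')]
for ps,c,z0 in((old,[562,-318,32],0),(new,[498,266,76],44)):
    hs=[mask_near(p,'white',proj(p,[c])[0])[0] for p in ps]
    print([(z,)+tuple(fit(ps,hs,c,(152,120,16,32),z0+z)) for z in(-8,-4,0,4,8,12,16,20)])
print([(np.round(d['point'],1).tolist(),round(d['score'],2)) for n,p in zip('st',new) for d in ctrl.landmark_of('spare_grip',p)+ctrl.landmark_of('bottle_mid',p)])
E
```

```text
[(-8, array([ 5.64084e+02, -3.18760e+02, -4.65000e-01]), np.float64(0.144)), (-4, array([ 5.62731e+02, -3.17979e+02, -4.60000e-01]), np.float64(0.12)), (0, array([ 5.61702e+02, -3.16990e+02, -4.59000e-01]), np.float64(0.1)), (4, array([ 5.61686e+02, -3.16754e+02, -4.58000e-01]), np.float64(0.093)), (8, array([ 5.60133e+02, -3.16277e+02, -4.65000e-01]), np.float64(0.106)), (12, array([ 5.60997e+02, -3.17310e+02, -4.75000e-01]), np.float64(0.119)), (16, array([ 5.61994e+02, -3.17018e+02, -4.66000e-01]), np.float64(0.135)), (20, array([ 5.61597e+02, -3.17609e+02, -4.81000e-01]), np.float64(0.171))]
[(-8, array([5.01478e+02, 2.69508e+02, 3.27000e-01]), np.float64(0.201)), (-4, array([5.00470e+02, 2.68641e+02, 3.27000e-01]), np.float64(0.156)), (0, array([4.99523e+02, 2.67568e+02, 3.29000e-01]), np.float64(0.14)), (4, array([4.98544e+02, 2.66763e+02, 3.28000e-01]), np.float64(0.129)), (8, array([4.97730e+02, 2.66141e+02, 3.25000e-01]), np.float64(0.121)), (12, array([4.98042e+02, 2.65745e+02, 3.25000e-01]), np.float64(0.127)), (16, array([4.99337e+02, 2.63385e+02, 3.26000e-01]), np.float64(0.14)), (20, array([4.99465e+02, 2.62211e+02, 3.30000e-01]), np.float64(0.182))]
[([297.3, 214.3], 0.69), ([377.2, 240.9], 0.74), ([258.7, 194.7], 0.83), ([243.6, 109.7], 0.72)]
```

The height fit agrees with seated to within its noise, and a hang-up on the rim would read 16 mm high. The lowering met no resistance down to the seated height of TCP 100.3 mm. I hand it in.

```bash
python3 -c "
from rig import ctrl
print(ctrl.finish_job())"
```

```text
the job is handed in; nothing more can be done
None
```

The green-gripped tray is on the large blue box with its broad lug at the broad notch and its slim lug at the slim notch, released at the seated height and handed in at about 17 s. The orange tray and the bottle show no movement in the last pictures, and the system returned no verdict on the job.

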